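# Load the capping shuttle, park its plunger, slide it under the press and lock it

### The job

First stand the orange-capped bottle upright in the shuttle's round cup and let go. Then pull up the plunger's black T-knob, twist it counter-clockwise so that it stays up by itself, let go, and push the shuttle by its red post to its stop under the press. Finally turn the knob back so that the plunger drops fully home and locks the shuttle, with the bottle still standing in the cup and the white-capped bottles left alone.

Things in the scene. Friction and masses are not known exactly. Their poses are not given: they have to be found in the camera images.
- fixture: Capping fixture: dark steel base spanning x -150 to 60, y -245 to 245, z 0 to 20 mm of this frame (origin on the table, z up). The shuttle runs along its +y at x = 0: cup at y = -70 mm (load station) to y = +90 mm (under the press). The plunger's upright axis is at x = -85, y = -50 mm, on a green bracket 76 mm high.
- press_pad (a point): Centre of the underside of the green hand press's white pad, 182 mm above the table and 26 mm above a bottle standing in the cup below. The press's head and column, up to 310 mm high, fill y +60 to +245 mm and |x| < 45 mm of the fixture's frame.
- cup_floor (a point): Centre of the floor of the shuttle's white cup (36 mm above the table), where the bottle's underside goes; moves with the shuttle. Cup: inner diameter 67 mm, outer 76 mm, rim 14 mm above its floor. Axes as the fixture's.
- post_grip (a point): Grip point on the axis of the red upright post that moves the shuttle: 26 mm in diameter, red from 84 to 152 mm above the table, this point at 128 mm. Rigid with the shuttle, 140 mm behind the cup (-y of the fixture).
- shuttle (a joint): Travel of the shuttle in m along the fixture's +y: 0 at the load station (start), 0.16 at the stop under the press. Sliding takes 2 to 5 N. Locked (about 3 mm play) while the plunger is down, free while it is up. Each station has a locking hole; the second lies under the plunger when the shuttle is at its stop.
- knob_grip (a point): Centre of the plunger's black T-knob: a bar 66 mm long (its x axis), 16 mm thick (y), 32 mm high (z), to be gripped across its thickness from above. 128 mm above the table when the plunger is down; rises and turns with the knob. Below it a steel collar, 52 mm in diameter, reaches 99 mm above the table.
- plunger (a joint): Lift in m: 0 fully down (start), limit 0.024; 0.014 when parked. Pulling takes 6 to 12 N, a spring draws it down. It turns only when lifted over 0.018. Let go at 1.15 rad it drops into a rest notch 4 mm deep and stays. To unpark: lift over 0.018, turn back to 0, let down; it goes home only over a locking hole.
- knob (a joint): Turn of the knob in rad about the vertical, counter-clockwise from above positive: 0 at the start (bar along the fixture's x axis, pin in its deep slot, 0.15 play), 1.15 in the rest notch (0.15 play either way), limits -0.1 and 1.32. It turns freely (0.02 N m) once lifted clear.
- bottle_mid (a point): Centre, half-way up (60 mm above its underside), of the loose purple bottle with the ORANGE cap: round, 56 mm in diameter, 120 mm tall, cap 34 mm in diameter and 28 mm tall at its top, about 0.2 kg. It stands on the table in a row with two like bottles with white caps.
- bottle_w1_mid (a point): Centre, half-way up, of a white-capped bottle of the same size; leave it alone.
- bottle_w2_mid (a point): Centre, half-way up, of the other white-capped bottle; leave it alone.
Things that resemble listed ones, but are neither listed nor needed, are in the scene too. Leave any green or turquoise look-alike of the part that bears bottle_mid alone.

How it is judged:
By the outcome, as a careful person would: the job done as asked, in the order asked, and still so for the second after the job is handed in, with the robot touching nothing.
It also fails if it takes over 69 s, if anything falls off the work surface, if the arm or the gripper's body presses on something with over 40 N, if the wrist force passes 120 N, or if a joint passes its speed limit or range.

### The arm

A 7-joint arm with a two-finger parallel gripper is mounted at the origin on the work surface. World frame = base frame: x ahead of the robot, y to its left, z up, the work surface at z = 0. Lengths are in m, angles in rad, forces in N, time in s.
With the tool pointing down it reaches from about 0.4 to 0.925 m from the base axis. Payload 4.1 kg.
Tool frame: the origin (TCP) lies midway between the tips of the shut fingers; the grasp point (between the pads) lies 19 mm behind it (robot.grip_depth is the distance from the TCP to the grasp point, in m); z points along the fingers, y is the direction in which the jaws open and shut (so a half turn about z gives the same grasp; the last joint's range is limited). The gripper opens to 85 mm and grips with 20 to 120 N. Pads are 22 mm wide; open, the fingers measure 114 mm over their backs; the gripper's body (76 mm by 85 mm) begins 54 mm behind the grasp point. The pads swing forward as they close: fully open they stand 13 mm farther back than shut.
Start: joints at [-1.357, 0.398, 0.045, 1.537, -0.019, 1.207, -0.051], TCP at [0.2, 0.619, 0.231] pointing down, gripper open.
Joint ranges: [-2.82, 2.82], [-0.49, 2.23], [-1.37, 1.46], [0, 2.46], [-1.36, 4.5], [0.23, 2], [-2.94, 2.94]. Speed limits (rad/s): [2.57, 2.57, 3.14, 3.14, 3.14, 3.14, 3.14].

### API

Orientations are given as a rotation vector (axis times angle).
In Python, from cell import status, capture, close_job, nets, robot gives the robot as it stands. The module is installed in compiled form; this text tells all that it offers.
- The arm moves only by the tool arm_command, never from a script. Its arguments are lists of equal length, an entry for each row: "delta_pos": the shift along the world's x, y, z in mm, a list of three; "rot": the turn, a rotation vector about the world's x, y, z in rad, a list of three; "claw": the closure, from 0 (fully open) to 1 (shut). A call has 1 to 5 rows; each row is the pose to reach, as a shift and turn from the pose commanded when the call began; what a row does not reach only later rows make up. A row lasts 1/8 s, in which the tool goes at most 62.5 mm and 10.7 degrees, less where a joint would pass 70% of its speed; a pose out of reach is approached as far as the arm can. A call with a gripper value outside its range is refused whole. The fingers move at their own pace and stop on an object; "squeeze" is the grip in N (left out, the last holds). Time passes only in rows, so rows that repeat a pose let the fingers close. It gives the time, the measured TCP pose, the force and the opening at its end, in the units of the state.
- status.state(): the state, without advancing time (a new reading comes with each control period).
- capture(name): name is "side" or "top" or "wrist"; returns a dict with "frame" (384x512x3 uint8, blue, green, red), "depth" (384x512 float32, m along the optical axis (not along the pixel's ray), 0 where there is no reading), "K" (3x3 intrinsics, pixels), "rvec" (rotation vector, rad) and "tvec" (3), from world to camera coordinates, as OpenCV has them. Camera axes: x right, y down, z forward; pixel columns grow to the right and rows downward; lengths in m; the calibration is good to about 2 mm. A picture is of the moment at which its call begins.
- close_job(): hands the job in, once; it reports no verdict.
Trained networks look in the newest picture that a camera, given by its name, has taken for a name from the list of things; names that differ only in an ending like _2 or _b are one class to them, and where a whole thing is asked for, a point or a joint stands for the part that bears it (a point fixed in the world has none). Each returns a list of dicts, best first, with "confidence" (0 to 1); they miss things now and then, are a little off and sometimes report something else, mostly with a low value. They report only what shows in the picture. A call takes as long as a camera call. They do not tell look-alikes from the thing itself.
- nets.cut_out(thing, camera): "pixels" (384x512 bool, what is visible of it) and "xy" ([column, row] in pixels, amid what is visible of it).
- nets.spot_point(thing, camera): "xy" ([column, row] in pixels: a listed point, or the origin of a listed thing).
The state is a dict: "t": time; "joints": joint angles; "dq": joint speeds; "effort": joint torques, N m; "tcp_pos": TCP position; "ee_rot": TCP orientation; "ft_force": force on the tool from outside, world axes, zero at the start; "moment": the same for the moment, N m; "grip_width": finger opening in m.
Only numpy, scipy, OpenCV 4.12 (cv2) and the standard library are available. Lean on these libraries where they do the work, as an engineer would, in place of code of your own. Each camera call takes 0.05 s, during which the arm holds its last target.

## Working session

There is one attempt and no reset: what is moved stays moved. The work goes in short steps, Python scripts to look and compute and a tool call to move; the robot and the scene stay as the last step left them, time stands still between calls to the robot, and variables do not carry over. Pictures are saved under pics/ and viewed, and the job is handed in when it is done.

Besides the shell and the picture viewer there is one more tool, called after ">>>" as name(argument=value, ...) on one line, values as JSON. arm_command: Moves the arm, as the interface text tells. Its arguments: {"type":"object","properties":{"delta_pos":{"type":"array"},"rot":{"type":"array"},"claw":{"type":"array"},"squeeze":{"type":"number"}},"required":["delta_pos","rot","claw"]}

```bash
mkdir -p pics
cat > h.py <<'E'
import numpy as np, cv2
from cell import status, capture, close_job, nets, robot
def cam(n,save=None):
    c=capture(n)
    if save: cv2.imwrite('pics/'+save+'.png',c['frame'])
    return c
def w(c,xy,depth=None,z=None):
    R=cv2.Rodrigues(np.array(c['rvec'],float))[0];t=np.array(c['tvec'],float).ravel()
    r=np.linalg.inv(c['K'])@np.array([xy[0],xy[1],1.])
    o=-R.T@t; d=R.T@r
    if z is not None: return o+d*(z-o[2])/d[2]
    if depth is None: depth=c['depth'][int(round(xy[1])),int(round(xy[0]))]
    return o+d*depth
def cloud(c,mask=None):
    R=cv2.Rodrigues(np.array(c['rvec'],float))[0];t=np.array(c['tvec'],float).ravel()
    m=c['depth']>0
    if mask is not None: m&=mask
    v,u=np.nonzero(m); d=c['depth'][v,u]
    p=np.c_[u,v,np.ones(len(u))]@np.linalg.inv(c['K']).T*d[:,None]
    return (p-t)@R, c['frame'][v,u]
E
python3 - <<'E'
from h import *
np.set_printoptions(precision=4,suppress=True)
s=status.state();print(s)
for n in ['side','top','wrist']:
    c=cam(n,n+'0'); print(n,w(c,(256,192)))
    for th in ['knob_grip','post_grip','cup_floor','bottle_mid','bottle_w1_mid','press_pad','fixture']:
        try:
            print(th,[(np.round(q['xy'],1),round(q['confidence'],2)) for q in nets.spot_point(th,n)])
        except Exception as e: print(th,e)
E
```

```text
{'t': 0.0, 'joints': array([-1.357 ,  0.3992,  0.045 ,  1.5379, -0.0187,  1.2069, -0.0507]), 'dq': array([ 0.0007,  0.0016,  0.001 , -0.0006,  0.0015, -0.0021, -0.0002]), 'effort': array([ -0.0008, -47.5118,   1.3644, -25.4219,   0.0115,   0.0094,
        -0.    ]), 'tcp_pos': array([0.1998, 0.6178, 0.2303]), 'ee_rot': array([-0.4891, -3.1031,  0.0031]), 'ft_force': array([ 0.2673, -0.1347, -0.0599]), 'moment': array([-0.0076, -0.0121,  0.0747]), 'grip_width': 0.08557025770386872}
side [ 0.5557 -0.003   0.0373]
knob_grip [(array([218.1, 162.5]), 0.8)]
post_grip [(array([260.1, 207.9]), 0.65)]
cup_floor [(array([255.9, 200.6]), 0.84), (array([252.1, 193.5]), 0.45)]
bottle_mid [(array([339.6, 260.8]), 0.88), (array([330.2, 312.5]), 0.85), (array([256.7, 277.3]), 0.84), (array([197. , 281.6]), 0.73)]
bottle_w1_mid [(array([268.6, 328.3]), 0.98)]
press_pad [(array([256.1, 106.4]), 0.59)]
fixture [(array([251.8, 192.7]), 0.92)]
top [ 0.5243 -0.114   0.0381]
knob_grip [(array([201.2, 218. ]), 0.83), (array([381. , 244.2]), 0.59)]
post_grip [(array([290.1, 179.4]), 0.86)]
cup_floor [(array([220.7, 177.3]), 0.95)]
bottle_mid [(array([327.3, 118.4]), 0.82), (array([336.4, 196.5]), 0.81), (array([334.6, 246. ]), 0.78), (array([382.2, 138.7]), 0.63)]
bottle_w1_mid [(array([387.9, 191.9]), 0.94)]
press_pad [(array([125.6, 163.4]), 0.64)]
fixture [(array([187.6, 176.3]), 0.79)]
wrist [0.1874 0.6206 0.1736]
knob_grip []
post_grip []
cup_floor []
bottle_mid []
bottle_w1_mid []
press_pad []
fixture []
```

View pics/side0.png

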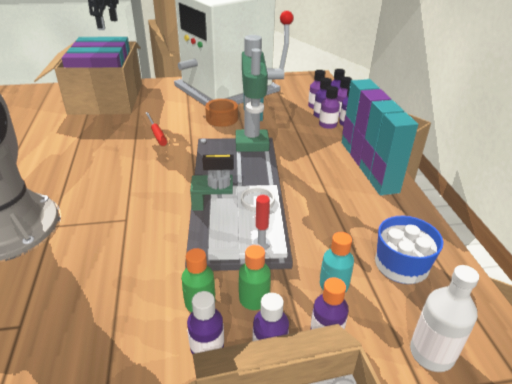

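View pics/top0.png

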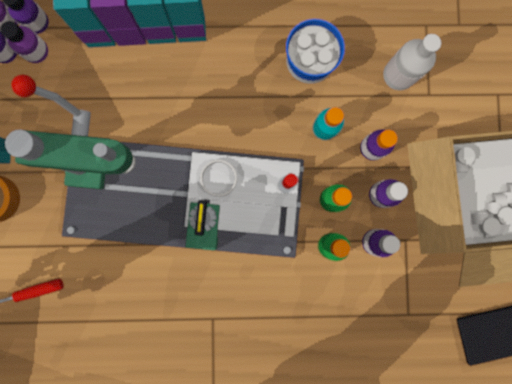

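The side view shows the purple bottle with the orange cap at about (330,305). In the top view it is at about (380,143), at the end of the row with the two white caps at (390,192) and (381,243). Three green/turquoise look-alikes stand between that row and the fixture. In the top view the post is at (290,181), the cup at (218,178), and the T-knob at (201,217), seemingly with a yellow mark.

Run:
```python
from h import *
np.set_printoptions(precision=4,suppress=True)
big=[]
for n in ['top','side']:
    c=cam(n)
    R=cv2.Rodrigues(np.array(c['rvec'],float))[0];print(n,'campos',-R.T@np.array(c['tvec']).ravel())
    P,col=cloud(c); hsv=cv2.cvtColor(col[None],cv2.COLOR_BGR2HSV)[0].astype(int)
    def rep(name,m):
        q=P[m]; print(name,len(q),q.mean(0) if len(q) else '',q.min(0) if len(q) else '',q.max(0) if len(q) else '')
    H,S,V=hsv.T; x,y,z=P.T
    org=(H>6)&(H<20)&(S>200)&(z>.09)&(z<.14)
    # cluster caps
    q=P[org]
    import scipy.cluster.hierarchy as hc
    l=hc.fcluster(hc.linkage(q,'single'),.015,'distance')
    for i in set(l):
        if (l==i).sum()>15: 
            a=q[l==i]; t=a[a[:,2]>.116]; print('cap',len(a),a.mean(0),(a.min(0)+a.max(0))/2, 'top',len(t),(t.mean(0) if len(t) else ''))
    rep('post',((H<5)|(H>175))&(S>170)&(z>.07)&(z<.17)&(x>.3)&(x<.9)&(abs(y)<.35))
    rep('posttop',((H<5)|(H>175))&(S>170)&(z>.148)&(z<.156)&(x>.3)&(x<.9)&(abs(y)<.35))
    for th in ['knob_grip','post_grip','cup_floor','fixture','press_pad']:
        zz={'knob_grip':.128,'post_grip':.128,'cup_floor':.036,'fixture':0,'press_pad':.182}[th]
        for k in nets.spot_point(th,n): print(th,k['xy'],w(c,k['xy'],z=zz),k['confidence'])
    for k in nets.cut_out('fixture',n)[:1]:
        q,_=cloud(c,k['pixels']); b=q[(q[:,2]>.012)&(q[:,2]<.03)]
        r=cv2.minAreaRect((b[:,:2]*1000).astype(np.float32)); print('fixture rect',r)
    for k in nets.cut_out('knob_grip',n)[:1]:
        q,_=cloud(c,k['pixels']); b=q[(q[:,2]>.139)&(q[:,2]<.149)]
        print('knob n',len(b)); 
        if len(b)>5: print(cv2.minAreaRect((b[:,:2]*1000).astype(np.float32)))
```

```text
top campos [ 0.4576 -0.092   1.031 ]
cap 254 [ 0.4108 -0.2691  0.1192] [ 0.4106 -0.2703  0.1129] top 233 [ 0.4103 -0.2701  0.1201]
cap 252 [ 0.5084 -0.2752  0.1194] [ 0.5089 -0.2763  0.1133] top 235 [ 0.5084 -0.2761  0.1201]
cap 230 [ 0.6632 -0.265   0.12  ] [ 0.6635 -0.2657  0.1166] top 220 [ 0.6636 -0.2654  0.1203]
cap 258 [ 0.6184 -0.366   0.1192] [ 0.6192 -0.367   0.1144] top 231 [ 0.6191 -0.3672  0.1202]
post 144 [ 0.5389 -0.1701  0.1496] [ 0.5261 -0.1871  0.1151] [0.8301 0.3456 0.1555]
posttop 125 [ 0.5378 -0.1745  0.152 ] [ 0.5269 -0.1871  0.1482] [ 0.5491 -0.1632  0.1555]
knob_grip [201.2, 217.8] [ 0.4714 -0.0088  0.128 ] 0.57
post_grip [287.5, 176.0] [ 0.5478 -0.1719  0.128 ] 0.89
cup_floor [219.1, 175.2] [ 0.5605 -0.038   0.036 ] 0.68
cup_floor [184.4, 175.9] [0.56   0.0339 0.036 ] 0.44
fixture [185.8, 175.8] [0.5639 0.0354 0.    ] 0.85
press_pad [125.9, 163.6] [0.5682 0.1183 0.182 ] 0.58
fixture rect ((523.8604736328125, 105.34503173828125), (625.202880859375, 210.4058837890625), 83.81379699707031)
knob n 296
((470.9043273925781, -7.016701698303223), (16.01460075378418, 63.17806625366211), 83.9555435180664)
side campos [ 0.4156 -0.8003  0.6403]Traceback (most recent call last):
  File "<stdin>", line 15, in <module>
    n = distance.num_obs_y(y)
    raise ValueError("The number of observations cannot be determined on "
                     "an empty distance matrix.")
ValueError: The number of observations cannot be determined on an empty distance matrix.
```

Run:
```python
from h import *
np.set_printoptions(precision=4,suppress=True)
from scipy.optimize import least_squares
c=cam('top'); P,col=cloud(c); 
y=np.array([.1071,.9942]);
cup=np.array([.553,-.0353])
r=np.hypot(*(P[:,:2]-cup).T)
m=(r<.05)&(P[:,2]>.046)&(P[:,2]<.054)
q=P[m]; f=least_squares(lambda p:np.hypot(q[:,0]-p[0],q[:,1]-p[1])-.03575,cup,loss='soft_l1',f_scale=.002)
print('cup top',len(q),f.x)
b=np.array([.6185,-.3668])
d=P-np.r_[b,0]
for th,i in [('near',0)]:
    m=(abs(d[:,0])<.05)&(d[:,1]<-.03)&(d[:,1]>-.16)
    for k in np.arange(-.16,-.03,.01):
        s=m&(d[:,1]>k)&(d[:,1]<k+.01); print(round(k,2),P[s][:,2].max() if s.any() else None)
c=cam('side')
P,col=cloud(c)
for n,p in [('bottle',b)]:
    m=(np.hypot(*(P[:,:2]-p).T)<.035)&(P[:,2]>.02)
    q=P[m]
    for z in np.arange(.02,.12,.01):
        s=q[(q[:,2]>z)&(q[:,2]<z+.01)]; print(round(z,2),len(s), s.min(0)[:2] if len(s) else '', s.max(0)[:2] if len(s) else '')
for th,zz in {'knob_grip':.128,'post_grip':.128,'cup_floor':.036,'fixture':0,'press_pad':.182,'bottle_mid':.06}.items():
    for k in nets.spot_point(th,'side'): print(th,k['xy'],w(c,k['xy'],z=zz),round(k['confidence'],2))
```

```text
cup top 249 [ 0.5535 -0.0361]
-0.16 0.13216695667752953
-0.15 0.13428760701164597
-0.14 0.13275356269431848
-0.13 0.13273355344967272
-0.12 0.1355508114900141
-0.11 0.13146426830394486
-0.1 0.1253078148080558
-0.09 0.11759649472762504
-0.08 0.11208930397614784
-0.07 0.10430590929347648
-0.06 0.09861897688527553
-0.05 0.09017900070178737
-0.04 0.005239680913031868
0.02 13 [ 0.59   -0.3736] [ 0.5926 -0.3555]
0.03 29 [ 0.5898 -0.3887] [ 0.6432 -0.3657]
0.04 51 [ 0.5897 -0.3921] [ 0.6415 -0.3611]
0.05 102 [ 0.5903 -0.3942] [ 0.6444 -0.358 ]
0.06 149 [ 0.5904 -0.396 ] [ 0.6437 -0.3594]
0.07 333 [ 0.5913 -0.3946] [ 0.6457 -0.345 ]
0.08 201 [ 0.5977 -0.39  ] [ 0.6372 -0.3515]
0.09 66 [ 0.6018 -0.3846] [ 0.6318 -0.3673]
0.1 87 [ 0.602  -0.3848] [ 0.6322 -0.364 ]
0.11 167 [ 0.6014 -0.385 ] [ 0.6339 -0.3503]
knob_grip [216.9, 162.2] [ 0.4688 -0.0058  0.128 ] 0.66
post_grip [263.3, 201.4] [ 0.5435 -0.1543  0.128 ] 0.69
post_grip [255.6, 199.4] [ 0.53   -0.1462  0.128 ] 0.17
cup_floor [257.9, 200.3] [ 0.5552 -0.0327  0.036 ] 0.71
cup_floor [254.0, 107.8] [0.6201 0.4308 0.036 ] 0.15
fixture [254.1, 195.9] [0.5572 0.0314 0.    ] 0.71
fixture [327.4, 309.5] [ 0.6347 -0.3212  0.    ] 0.34
press_pad [257.0, 105.8] [0.5795 0.143  0.182 ] 0.91
bottle_mid [328.3, 309.3] [ 0.6157 -0.3659  0.06  ] 0.83
bottle_mid [197.0, 279.3] [ 0.4077 -0.2698  0.06  ] 0.8
bottle_mid [255.4, 277.2] [ 0.5091 -0.2798  0.06  ] 0.66
bottle_mid [339.9, 264.3] [ 0.6661 -0.2715  0.06  ] 0.66
```

>>> arm_command(delta_pos=[[22,-54,30],[44,-108,60],[66,-162,80],[88,-216,90],[110,-270,90]], rot=[[0,0,-0.1],[0,0,-0.2],[0,0,-0.3],[0,0,-0.4],[0,0,-0.5]], claw=[0,0,0,0,0])

```text
t: 2.68
tcp_pos: [0.3112, 0.347, 0.3227]
ee_rot: [1.247, 2.883, 0.005]
ft_force: [0.8, 0.9, 0.5]
grip_width: 0.0856
```

>>> arm_command(delta_pos=[[16,-58,0],[32,-116,0],[48,-174,0],[64,-232,0],[80,-290,0]], rot=[[0,0,-0.1],[0,0,-0.2],[0,0,-0.3],[0,0,-0.4],[0,0,-0.5]], claw=[0,0,0,0,0])

```text
t: 3.3
tcp_pos: [0.3903, 0.0565, 0.3217]
ee_rot: [1.921, 2.486, 0.003]
ft_force: [1.2, 0.6, 0.3]
grip_width: 0.0854
```

>>> arm_command(delta_pos=[[28,-50,0],[56,-100,0],[84,-150,0],[112,-200,0],[140,-250,0]], rot=[[0,0,-0.1],[0,0,-0.2],[0,0,-0.3],[0,0,-0.4],[0,0,-0.431]], claw=[0,0,0,0,0])

```text
t: 3.92
tcp_pos: [0.5312, -0.1925, 0.3218]
ee_rot: [2.404, 2.021, 0.002]
ft_force: [0.1, 1.0, 0.7]
grip_width: 0.0854
```

>>> arm_command(delta_pos=[[26,-50,-20],[52,-100,-40],[76,-150,-70],[87,-174,-110],[87,-174,-150]], rot=[[0,0,0],[0,0,0],[0,0,0],[0,0,0],[0,0,0]], claw=[0,0,0,0,0])

```text
t: 4.55
tcp_pos: [0.6166, -0.3686, 0.1695]
ee_rot: [2.407, 2.017, -0.003]
ft_force: [-0.6, 0.8, 1.1]
grip_width: 0.0853
```

Run:
```python
from h import *
print(status.state()['tcp_pos'])
c=cam('wrist','w1'); cam('side','s1')
m=cloud(c)
P,col=m; b=np.array([.6185,-.3668])
for z in(.118,.07):
    s=(np.hypot(*(P[:,:2]-b).T)<.05)&(abs(P[:,2]-z)<.004); print(z,s.sum(),P[s].mean(0),P[s].min(0),P[s].max(0))
```

```text
[ 0.61661433 -0.36857348  0.16952478]
0.118 2390 [ 0.62047126 -0.36713826  0.11928405] [ 0.60384815 -0.38469555  0.11403249] [ 0.636839   -0.35134732  0.12197564]
0.07 789 [ 0.62225935 -0.35506174  0.07140604] [ 0.59286355 -0.38732479  0.06605314] [ 0.64788412 -0.34029216  0.07399876]
```

View pics/w1.png

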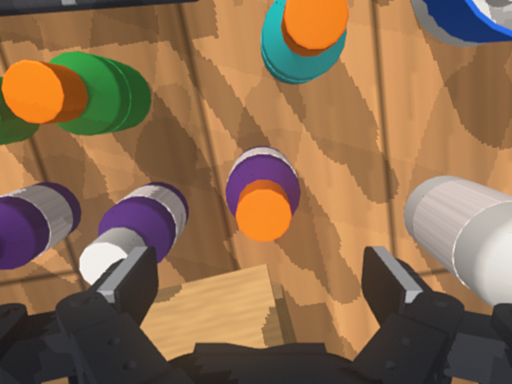

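View pics/s1.png

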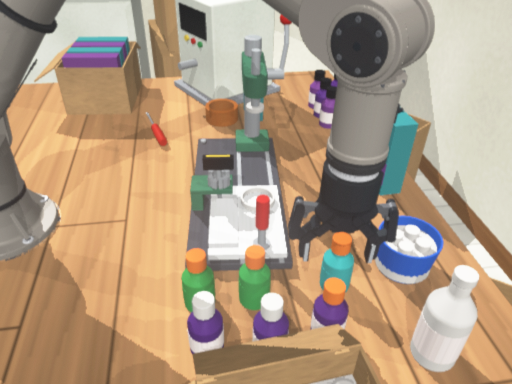

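The wrist view shows the orange cap at (263,210), midway between the fingers (at about 130 and 390), with the white-capped neighbour clear of the left finger. I descend next.

>>> arm_command(delta_pos=[[3,1,-40],[3,1,-80],[3,1,-105],[3,1,-116],[3,1,-116]], rot=[[0,0,0],[0,0,0],[0,0,0],[0,0,0],[0,0,0]], claw=[0,0,0,0,0])

```text
t: 5.28
tcp_pos: [0.6207, -0.3643, 0.0563]
ee_rot: [2.404, 2.022, 0.001]
ft_force: [0.4, -0.0, 0.6]
grip_width: 0.0855
```

>>> arm_command(delta_pos=[[0,0,0],[0,0,0],[0,0,0],[0,0,0],[0,0,0]], rot=[[0,0,0],[0,0,0],[0,0,0],[0,0,0],[0,0,0]], claw=[0.3,0.6,1,1,1], squeeze=35)

```text
t: 5.9
tcp_pos: [0.6206, -0.3653, 0.0575]
ee_rot: [2.403, 2.02, 0.002]
ft_force: [-1.2, 0.7, 5.6]
grip_width: 0.0541
```

>>> arm_command(delta_pos=[[0,0,10],[0,0,50],[0,0,100],[0,0,150],[0,0,150]], rot=[[0,0,0],[0,0,0],[0,0,0],[0,0,0],[0,0,0]], claw=[1,1,1,1,1])

```text
t: 6.52
tcp_pos: [0.6217, -0.3669, 0.2112]
ee_rot: [2.398, 2.015, 0.004]
ft_force: [0.3, -0.9, -2.0]
grip_width: 0.0541
```

Run:
```python
from h import *
s=status.state();print(s['tcp_pos'],s['ee_rot'],s['ft_force'],s['joints'],s['grip_width'])
cam('side','s2')
```

```text
[ 0.62170394 -0.36689729  0.21118477] [2.39808835 2.01507005 0.00428982] [ 0.25382994 -0.87456137 -1.99392051] [-0.02061834  0.67402107  0.82664502  1.38647322 -0.49990614  1.28552656
  0.65743175] 0.054090968937246894
```

View pics/s2.png

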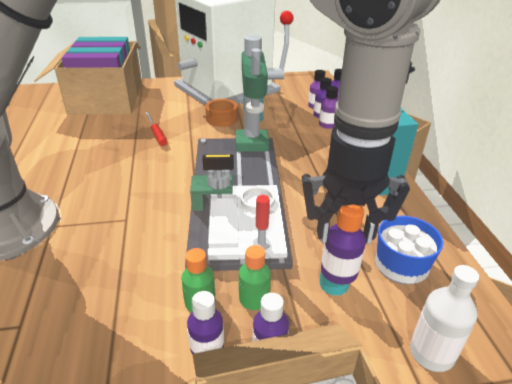

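The bottle is lifted clear and upright in the fingers in the side view, with its cap at (350,218). The turquoise bottle behind it still stands. Next I carry it over the post to the cup, turning so that the jaws line up with the fixture's y axis.

>>> arm_command(delta_pos=[[0,25,25],[-10,60,45],[-20,95,60],[-30,135,60],[-40,175,60]], rot=[[0,0,-0.15],[0,0,-0.3],[0,0,-0.45],[0,0,-0.6],[0,0,-0.75]], claw=[1,1,1,1,1])

```text
t: 7.2
tcp_pos: [0.5788, -0.1874, 0.2636]
ee_rot: [-2.979, -0.992, 0.003]
ft_force: [1.4, -0.0, -1.0]
grip_width: 0.054
```

>>> arm_command(delta_pos=[[-6,40,0],[-12,80,0],[-18,120,0],[-27,155,-20],[-27,155,-40]], rot=[[0,0,-0.15],[0,0,-0.3],[0,0,-0.45],[0,0,-0.6],[0,0,-0.755]], claw=[1,1,1,1,1])

```text
t: 7.82
tcp_pos: [0.552, -0.0296, 0.2227]
ee_rot: [-3.135, 0.166, 0.006]
ft_force: [0.1, 0.5, -1.6]
grip_width: 0.0542
```

```bash
cat > chk.py <<'E'
from h import *
np.set_printoptions(precision=4,suppress=True)
from scipy.spatial.transform import Rotation as Ro
s=status.state();M=Ro.from_rotvec(s['ee_rot']).as_matrix()
print(s['t'],s['tcp_pos'],'tooly deg',np.degrees(np.arctan2(M[1,1],M[0,1])),'z',M[:,2],'F',s['ft_force'],'j',s['joints'],s['grip_width'])
E
python3 - <<'E'
from chk import *
for n in ['side','top']:
    c=cam(n,n+'3'); P,col=cloud(c); H,S,V=cv2.cvtColor(col[None],cv2.COLOR_BGR2HSV)[0].astype(int).T
    near=(np.hypot(P[:,0]-.5535,P[:,1]+.036)<.05)&(P[:,2]>.08)
    pur=near&(H>125)&(H<155)&(S>90)
    q=P[pur]; print(n,len(q), q.min(0) if len(q) else '', q.max(0) if len(q) else '')
E
```

```text
7.825 [ 0.552  -0.0296  0.2227] tooly deg -96.05327339702207 z [-0.0037  0.002  -1.    ] F [ 0.077   0.5174 -1.6178] j [-0.9693  0.6089  1.3702  1.8001 -0.6271  1.273  -1.1055] 0.054156201782060494
side 352 [ 0.5213 -0.058   0.1675] [ 0.5721 -0.0246  0.2555]
top 96 [ 0.5137 -0.0585  0.2317] [ 0.5353 -0.0236  0.3726]
```

View pics/side3.png

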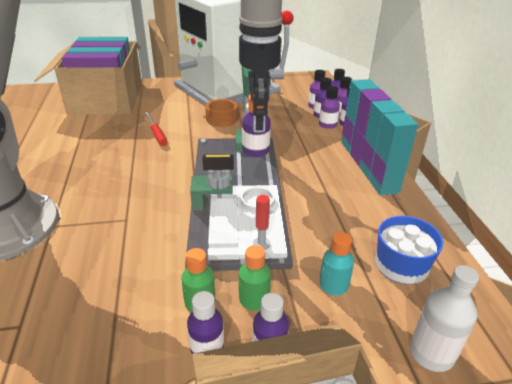

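View pics/top3.png

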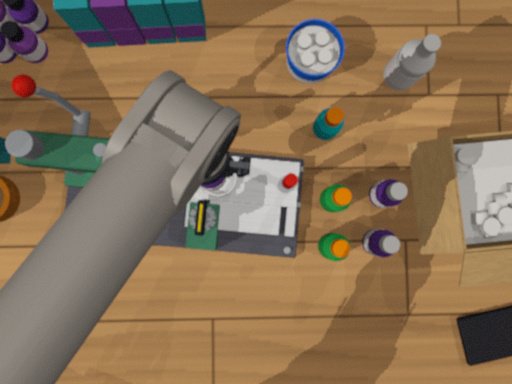

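Run:
```python
from chk import *
from scipy.optimize import least_squares
c=cam('side'); P,col=cloud(c)
for lo,hi in [(.165,.185),(.185,.205),(.205,.225),(.225,.245)]:
    m=(np.hypot(P[:,0]-.5535,P[:,1]+.036)<.05)&(P[:,2]>lo)&(P[:,2]<hi)
    q=P[m]; f=least_squares(lambda p:np.hypot(q[:,0]-p[0],q[:,1]-p[1])-.028,[.552,-.03],loss='soft_l1',f_scale=.002)
    print(lo,len(q),f.x,q[:,2].min())
```

```text
7.925 [ 0.5505 -0.0326  0.2217] tooly deg -96.0446751031019 z [-0.0073 -0.0006 -1.    ] F [ 0.6213  0.2097 -2.4483] j [-0.9652  0.6103  1.3702  1.8017 -0.6245  1.2732 -1.1013] 0.054056471952548944
0.165 199 [ 0.547  -0.0299] 0.16543339914382885
0.185 242 [ 0.5468 -0.0309] 0.18501694265777602
0.205 243 [ 0.5473 -0.0312] 0.20524006115179844
0.225 264 [ 0.5495 -0.0358] 0.22501831719064525
```

The bottle hangs upright over the cup in the side view, at (256,133). The circle fit puts it about 3 mm to -x of the TCP, so I shift by that much and lower it.

>>> arm_command(delta_pos=[[6,-4,-30],[6,-4,-60],[6,-4,-90],[6,-4,-108],[6,-4,-108]], rot=[[0,0,0],[0,0,0],[0,0,0],[0,0,0],[0,0,0]], claw=[1,1,1,1,1])

```text
t: 8.6
tcp_pos: [0.5585, -0.0388, 0.1168]
ee_rot: [3.137, -0.168, -0.002]
ft_force: [-1.1, 0.1, -1.4]
grip_width: 0.0536
```

Run:
```python
from chk import *
from scipy.optimize import least_squares
c=cam('side','s4'); P,col=cloud(c)
for lo,hi in [(.065,.08),(.08,.095),(.095,.11),(.11,.13)]:
    m=(np.hypot(P[:,0]-.5535,P[:,1]+.036)<.05)&(P[:,2]>lo)&(P[:,2]<hi)
    q=P[m]; f=least_squares(lambda p:np.hypot(q[:,0]-p[0],q[:,1]-p[1])-.028,[.552,-.03],loss='soft_l1',f_scale=.002)
    print(lo,len(q),f.x)
m=(np.hypot(P[:,0]-.5535,P[:,1]+.036)<.045)&(P[:,2]>.044)&(P[:,2]<.056)
q=P[m]; f=least_squares(lambda p:np.hypot(q[:,0]-p[0],q[:,1]-p[1])-.038,[.5535,-.036],loss='soft_l1',f_scale=.002);print('rim',len(q),f.x)
cv2.imwrite('pics/s4z.png',cv2.resize(c['frame'][90:270,170:340],None,fx=3,fy=3))
```

```text
8.6 [ 0.5585 -0.0388  0.1168] tooly deg -96.13312982573433 z [-0.0016  0.0001 -1.    ] F [-1.0745  0.0964 -1.4186] j [-0.8518  0.7057  1.2134  1.895  -0.7512  1.0969 -1.0109] 0.05356184295990421
0.065 89 [ 0.5553 -0.036 ]
0.08 145 [ 0.5552 -0.0374]
0.095 147 [ 0.555  -0.0374]
0.11 184 [ 0.5552 -0.0378]
rim 127 [ 0.5539 -0.0344]
```

View pics/s4z.png

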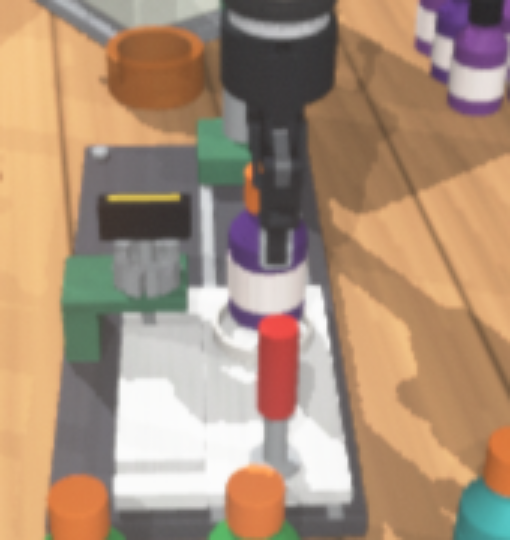

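The bottle is over the cup to within about 2 mm. I lower it the last 22 mm gently.

>>> arm_command(delta_pos=[[-1.5,1.5,-6],[-1.5,1.5,-12],[-1.5,1.5,-17],[-1.5,1.5,-21],[-1.5,1.5,-22]], rot=[[0,0,0],[0,0,0],[0,0,0],[0,0,0],[0,0,0]], claw=[1,1,1,1,1])

```text
t: 9.28
tcp_pos: [0.5573, -0.037, 0.095]
ee_rot: [3.137, -0.168, -0.001]
ft_force: [0.6, 0.3, -2.2]
grip_width: 0.0542
```

Run:
```python
from chk import *
c=cam('side'); 
cv2.imwrite('pics/s5z.png',cv2.resize(c['frame'][90:270,170:340],None,fx=3,fy=3))
```

```text
9.275 [ 0.5573 -0.037   0.095 ] tooly deg -96.1404164945735 z [-0.0005 -0.0002 -1.    ] F [ 0.583   0.2762 -2.2091] j [-0.8377  0.7256  1.1826  1.9158 -0.7809  1.0597 -0.9934] 0.054181725041218126
```

View pics/s5z.png

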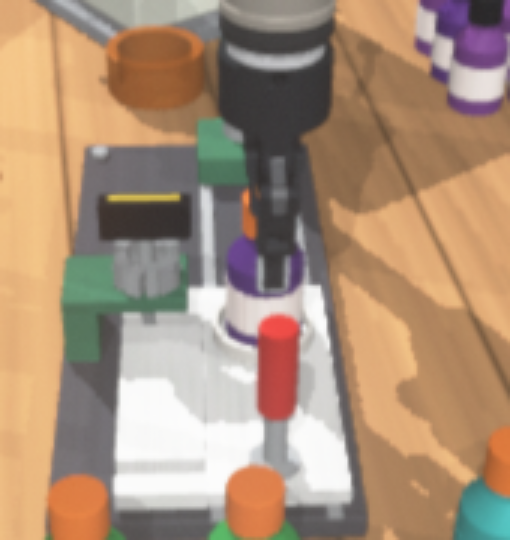

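>>> arm_command(delta_pos=[[0,0,-1],[0,0,-2],[0,0,-2]], rot=[[0,0,0],[0,0,0],[0,0,0]], claw=[1,1,1])

```text
t: 9.7
tcp_pos: [0.5578, -0.0371, 0.0936]
ee_rot: [3.137, -0.168, 0.001]
ft_force: [0.2, 0.0, 0.2]
grip_width: 0.0537
```

>>> arm_command(delta_pos=[[0,0,-1],[0,0,-1],[0,0,-1],[0,0,-1],[0,0,-1]], rot=[[0,0,0],[0,0,0],[0,0,0],[0,0,0],[0,0,0]], claw=[1,0.3,0.2,0,0])

```text
t: 10.32
tcp_pos: [0.5574, -0.037, 0.0923]
ee_rot: [3.137, -0.168, -0.0]
ft_force: [0.1, -0.5, -0.2]
grip_width: 0.0854
```

Run:
```python
from chk import *
c=cam('side'); 
cv2.imwrite('pics/s6z.png',cv2.resize(c['frame'][90:270,170:340],None,fx=3,fy=3))
```

```text
10.325 [ 0.5574 -0.037   0.0923] tooly deg -96.13772109041236 z [-0.0001 -0.0002 -1.    ] F [ 0.1208 -0.5007 -0.1508] j [-0.8351  0.7283  1.1783  1.9178 -0.7849  1.055  -0.9907] 0.08539314754434729
```

View pics/s6z.png

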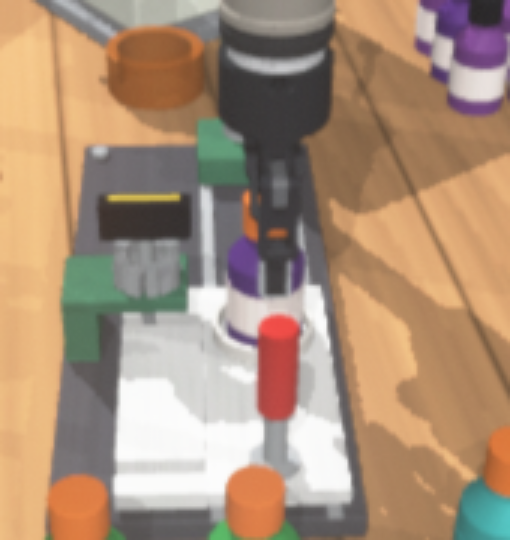

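The bottle stands in the cup, released. I go straight up, then over to the knob with the jaws only half open, so they don't touch the bottle when twisting.

>>> arm_command(delta_pos=[[0,0,30],[0,0,80],[0,0,130],[-40,14,150],[-86,30,150]], rot=[[0,0,0],[0,0,0],[0,0,0],[0,0,0],[0,0,0]], claw=[0,0,0,0.5,0.5])

```text
t: 11.0
tcp_pos: [0.4723, -0.0083, 0.2435]
ee_rot: [3.131, -0.173, 0.004]
ft_force: [-2.1, 0.8, 3.5]
grip_width: 0.0515
```

>>> arm_command(delta_pos=[[0,0,-30],[0,0,-60]], rot=[[0,0,0],[0,0,0]], claw=[0.5,0.5])

```text
t: 11.25
tcp_pos: [0.4716, -0.004, 0.1827]
ee_rot: [-3.131, 0.159, -0.004]
ft_force: [0.4, 0.3, 0.1]
grip_width: 0.0429
```

Run:
```python
from chk import *
c=cam('wrist','w7'); P,col=cloud(c)
m=(np.hypot(P[:,0]-.471,P[:,1]+.007)<.06)&(P[:,2]>.138)&(P[:,2]<.149)
print(m.sum(),cv2.minAreaRect((P[m][:,:2]*1000).astype(np.float32)))
cam('side','s7')
```

```text
11.25 [ 0.4716 -0.004   0.1827] tooly deg -95.82725804760328 z [ 0.0029  0.0062 -1.    ] F [0.3533 0.3239 0.0968] j [-1.1522  0.3489  1.3012  2.0293 -0.3975  1.0493 -1.3345] 0.042866528950656076
3070 ((472.7754211425781, -7.015999794006348), (16.067298889160156, 65.85712432861328), 83.76080322265625)
```

View pics/w7.png

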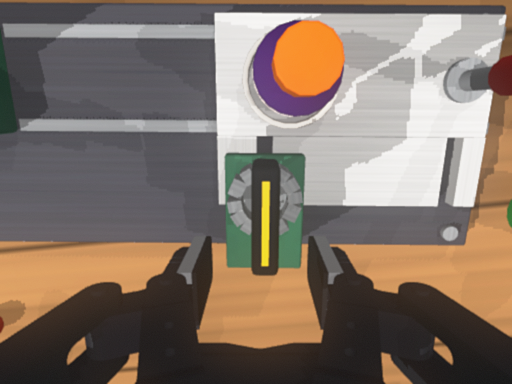

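View pics/s7.png

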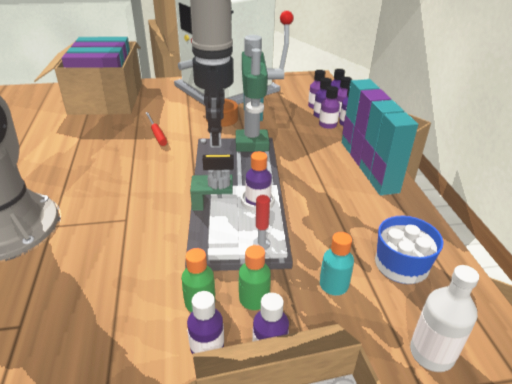

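The wrist view shows the T-knob at (265,215), between the fingers, and the bottle standing in the cup at (300,70). I descend on the knob and grip it.

>>> arm_command(delta_pos=[[0,-1,-30],[0,-1,-55],[0,-1,-70],[0,-1,-71]], rot=[[0,0,0],[0,0,0],[0,0,0],[0,0,0]], claw=[0.5,0.5,0.5,0.5])

```text
t: 11.85
tcp_pos: [0.4714, -0.0086, 0.1112]
ee_rot: [3.136, -0.17, -0.001]
ft_force: [-0.2, -1.0, -0.1]
grip_width: 0.0425
```

>>> arm_command(delta_pos=[[0,0,0],[0,0,0],[0,0,0],[0,0,0]], rot=[[0,0,0],[0,0,0],[0,0,0],[0,0,0]], claw=[0.8,1,1,1], squeeze=60)

```text
t: 12.35
tcp_pos: [0.4725, -0.0072, 0.1124]
ee_rot: [-3.135, 0.167, -0.002]
ft_force: [-1.8, 2.2, 5.7]
grip_width: 0.0156
```

>>> arm_command(delta_pos=[[0,0,6],[0,0,12],[0,0,18],[0,0,22],[0,0,22]], rot=[[0,0,0],[0,0,0],[0,0,0],[0,0,0],[0,0,0]], claw=[1,1,1,1,1])

```text
t: 12.98
tcp_pos: [0.4723, -0.0072, 0.1333]
ee_rot: [-3.137, 0.167, -0.004]
ft_force: [5.0, 2.2, -11.5]
grip_width: 0.0152
```

Run:
```python
from chk import *
c=cam('side','s8')
cv2.imwrite('pics/s8z.png',cv2.resize(c['frame'][90:270,170:340],None,fx=3,fy=3))
```

```text
12.975 [ 0.4723 -0.0072  0.1333] tooly deg -96.09548105574504 z [ 0.0024  0.0001 -1.    ] F [  4.9536   2.2261 -11.5317] j [-1.0401  0.4166  1.1916  2.0795 -0.4793  0.9546 -1.2666] 0.015190182220357808
```

View pics/s8z.png

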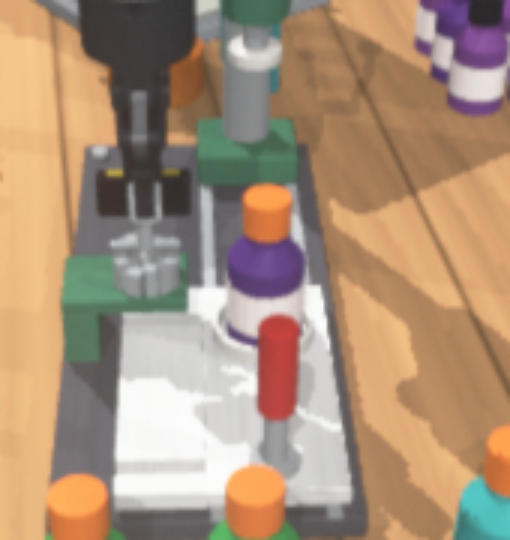

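The knob is up about 21 mm at a pull of 11.5 N. I twist it counter-clockwise.

>>> arm_command(delta_pos=[[0,0,0],[0,0,0],[0,0,0],[0,0,0]], rot=[[0,0,0.14],[0,0,0.28],[0,0,0.42],[0,0,0.56]], claw=[1,1,1,1])

```text
t: 13.52
tcp_pos: [0.4723, -0.0066, 0.1331]
ee_rot: [-3.059, -0.713, -0.004]
ft_force: [5.2, 3.8, -11.4]
grip_width: 0.0149
```

>>> arm_command(delta_pos=[[0,0,0],[0,0,0],[0,0,0],[0,0,0],[0,0,0]], rot=[[0,0,0.14],[0,0,0.28],[0,0,0.42],[0,0,0.59],[0,0,0.59]], claw=[1,1,1,1,1])

```text
t: 14.15
tcp_pos: [0.4719, -0.0061, 0.133]
ee_rot: [-2.722, -1.567, -0.004]
ft_force: [5.3, 5.5, -10.6]
grip_width: 0.0154
```

Run:
```python
from chk import *
c=cam('side','s8')
cv2.imwrite('pics/s9z.png',cv2.resize(c['frame'][90:270,170:340],None,fx=3,fy=3))
```

```text
14.15 [ 0.4719 -0.0061  0.133 ] tooly deg -30.130108626147674 z [ 0.0017  0.002  -1.    ] F [  5.2671   5.5469 -10.6371] j [-0.839   0.2788  0.889   2.0773 -0.2782  0.9032 -0.3205] 0.015373823102009186
```

View pics/s9z.png

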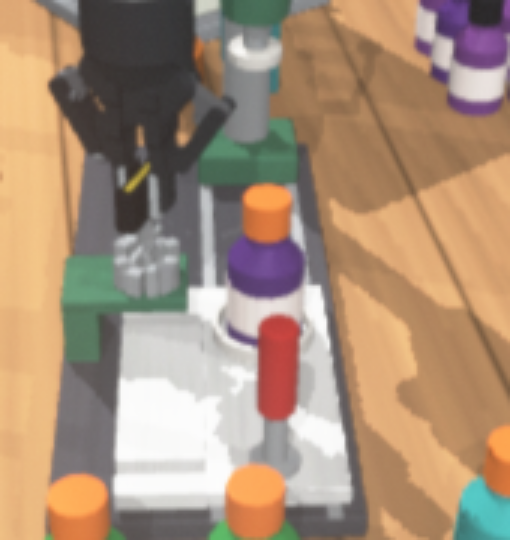

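The knob has turned 66° with the gripper. I lower it into the rest notch and open partly.

>>> arm_command(delta_pos=[[0,0,-3],[0,0,-6],[0,0,-7],[0,0,-7]], rot=[[0,0,0],[0,0,0],[0,0,0],[0,0,0]], claw=[1,1,1,1])

```text
t: 14.7
tcp_pos: [0.472, -0.0061, 0.1264]
ee_rot: [-2.722, -1.566, -0.003]
ft_force: [3.0, 5.4, -5.7]
grip_width: 0.0152
```

>>> arm_command(delta_pos=[[0,0,0],[0,0,0],[0,0,0],[0,0,40],[0,0,80]], rot=[[0,0,0],[0,0,0],[0,0,0],[0,0,0],[0,0,0]], claw=[0.65,0.65,0.65,0.65,0.65])

```text
t: 15.32
tcp_pos: [0.471, -0.0087, 0.2071]
ee_rot: [2.724, 1.563, -0.003]
ft_force: [0.0, -0.1, -0.2]
grip_width: 0.0299
```

Run:
```python
from chk import *
c=cam('side','s8')
cv2.imwrite('pics/s10z.png',cv2.resize(c['frame'][90:270,170:340],None,fx=3,fy=3))
c=cam('wrist','w10'); P,col=cloud(c)
m=(np.hypot(P[:,0]-.471,P[:,1]+.007)<.06)&(P[:,2]>.135)&(P[:,2]<.175)
q=P[m];t=np.percentile(q[:,2],[50,90,98]);print(t); m=m&(abs(P[:,2]-t[0])<.004)
print(m.sum(),cv2.minAreaRect((P[m][:,:2]*1000).astype(np.float32)))
```

```text
15.325 [ 0.471  -0.0087  0.2071] tooly deg -30.305804507752523 z [-0.0012 -0.0013 -1.    ] F [ 0.0164 -0.0817 -0.2164] j [-0.9405  0.1529  0.96    1.9952 -0.1417  1.0638 -0.4456] 0.029905088634963946
[0.157  0.1583 0.1589]
2669 ((472.7265625, -6.696128845214844), (65.16166687011719, 15.871745109558105), 59.85154342651367)
```

View pics/s10z.png

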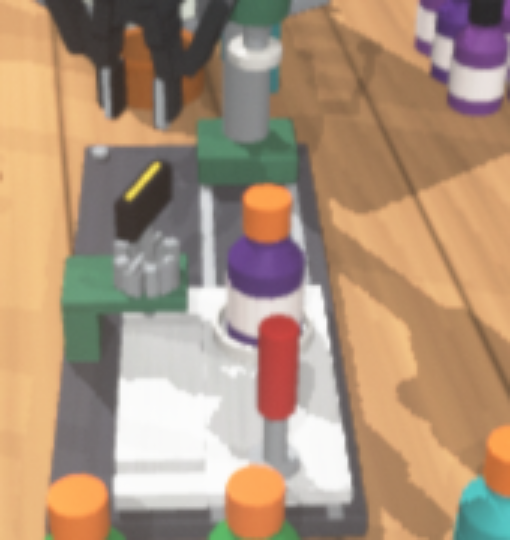

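View pics/w10.png

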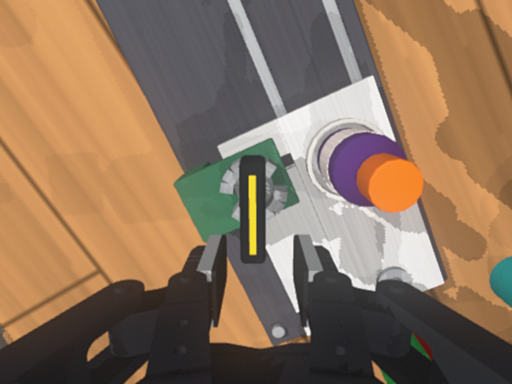

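The plunger is parked: the knob's top is at 0.158 m, which is 14 mm up, and the bar is turned 66°. The bottle still stands. Next is the red post, where I grip across x and push along the fixture's +y.

>>> arm_command(delta_pos=[[0,0,30],[20,-50,30],[40,-100,30],[60,-150,30],[67,-166,10]], rot=[[0,0,0.1],[0,0,0.2],[0,0,0.3],[0,0,0.42],[0,0,0.42]], claw=[0.65,0.5,0.3,0.3,0.3])

```text
t: 16.05
tcp_pos: [0.5391, -0.1791, 0.2167]
ee_rot: [2.34, 2.09, -0.001]
ft_force: [0.3, 0.1, -0.7]
grip_width: 0.06
```

Run:
```python
from chk import *
from scipy.optimize import least_squares
c=cam('wrist','w11'); P,col=cloud(c)
m=(np.hypot(P[:,0]-.538,P[:,1]+.1745)<.03)&(P[:,2]>.146)&(P[:,2]<.157)
q=P[m];print(m.sum(),q.mean(0),(q.min(0)+q.max(0))/2)
```

```text
16.05 [ 0.5391 -0.1791  0.2167] tooly deg -6.462234986858607 z [ 0.0022 -0.0033 -1.    ] F [ 0.3334  0.1202 -0.6626] j [-0.465   0.3823  0.9132  1.7744 -0.328   1.1437  0.4379] 0.060040093912162196
1221 [ 0.5399 -0.1742  0.1511] [ 0.5397 -0.1748  0.1498]
```

View pics/w11.png

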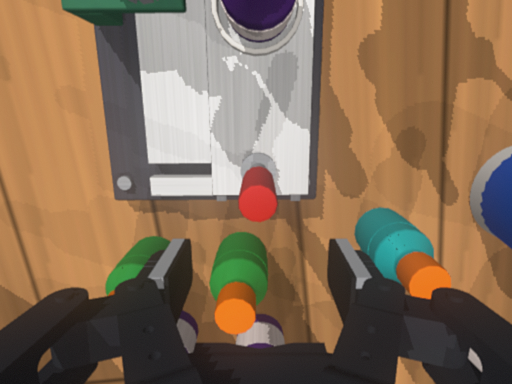

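The post is at (258,195) in the wrist view, between the fingers. I descend on it and grip.

>>> arm_command(delta_pos=[[0,3,-30],[0,3,-60],[0,3,-90],[0,3,-107],[0,3,-107]], rot=[[0,0,0],[0,0,0],[0,0,0],[0,0,0],[0,0,0]], claw=[0.3,0.3,0.3,0.3,0.3])

```text
t: 16.73
tcp_pos: [0.5375, -0.1704, 0.1083]
ee_rot: [-2.336, -2.097, 0.003]
ft_force: [0.0, -0.4, 0.5]
grip_width: 0.0598
```

>>> arm_command(delta_pos=[[0,0,0],[0,0,0],[0,0,0],[0,0,0]], rot=[[0,0,0],[0,0,0],[0,0,0],[0,0,0]], claw=[0.6,1,1,1], squeeze=40)

```text
t: 17.23
tcp_pos: [0.5389, -0.1713, 0.1106]
ee_rot: [2.337, 2.098, 0.002]
ft_force: [-2.0, 0.2, 6.3]
grip_width: 0.0248
```

>>> arm_command(delta_pos=[[0.4,4,0],[1.2,11,0],[2,19,0],[2.9,27,0],[3.7,35,0]], rot=[[0,0,0],[0,0,0],[0,0,0],[0,0,0],[0,0,0]], claw=[1,1,1,1,1])

```text
t: 17.85
tcp_pos: [0.5426, -0.1371, 0.1106]
ee_rot: [2.337, 2.096, 0.001]
ft_force: [-1.1, -1.9, 5.8]
grip_width: 0.0249
```

>>> arm_command(delta_pos=[[0.9,8,0],[1.7,16,0],[2.6,24,0],[3.4,32,0],[4.3,40,0]], rot=[[0,0,0],[0,0,0],[0,0,0],[0,0,0],[0,0,0]], claw=[1,1,1,1,1])

```text
t: 18.48
tcp_pos: [0.5471, -0.097, 0.1106]
ee_rot: [2.337, 2.096, 0.001]
ft_force: [-2.3, -1.1, 6.7]
grip_width: 0.0252
```

Run:
```python
from chk import *
c=cam('side','s12'); P,col=cloud(c)
# robot points on press side
m=(P[:,0]>.48)&(P[:,0]<.68)&(P[:,1]>-.2)&(P[:,1]<.35)&(P[:,2]>.3)
q=P[m]
for y0 in np.arange(-.2,.35,.05):
    s=q[(q[:,1]>y0)&(q[:,1]<y0+.05)]; print(round(y0,2),len(s),s[:,2].min() if len(s) else '',s[:,2].max() if len(s) else '')
c=cam('top','t12'); P,col=cloud(c)
```

```text
18.475 [ 0.5471 -0.097   0.1106] tooly deg -6.223103658946048 z [ 0.0018 -0.0012 -1.    ] F [-2.3237 -1.1156  6.7209] j [-0.5414  0.4831  0.8288  1.909  -0.4378  0.9376  0.3875] 0.02522996301260149
-0.2 85 0.4344451823808043 0.47015346494429755
-0.15 5428 0.3000793533244404 0.48491051090497667
-0.1 242 0.3079515600825157 0.47387637384785875
-0.05 0  
-0.0 0  
0.05 0  
0.1 0  
0.15 42 0.30317759032181524 0.3342353855986706
0.2 5 0.3230398357340882 0.3295158895353084
0.25 0  
0.3 0
```

View pics/s12.png

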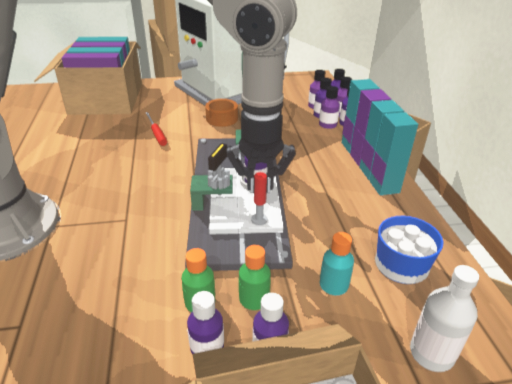

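View pics/t12.png

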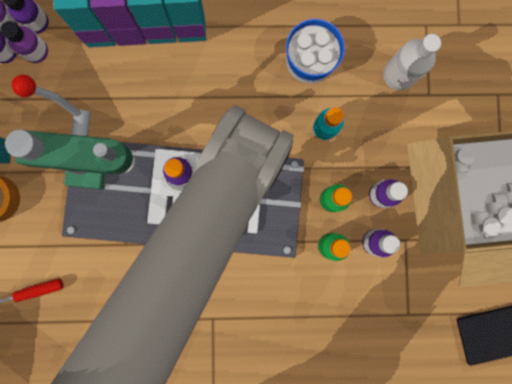

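The shuttle has moved about 75 mm. The bottle stands at (177,170) in the top view, and the arm is well above the press. I continue the push.

>>> arm_command(delta_pos=[[0.9,8,0],[1.7,16,0],[2.6,24,0],[3.4,32,0],[4.3,40,0]], rot=[[0,0,0],[0,0,0],[0,0,0],[0,0,0],[0,0,0]], claw=[1,1,1,1,1])

```text
t: 19.2
tcp_pos: [0.5514, -0.0569, 0.1106]
ee_rot: [2.337, 2.096, 0.001]
ft_force: [-0.6, -0.7, 7.7]
grip_width: 0.0249
```

>>> arm_command(delta_pos=[[0.9,8,0],[1.7,16,0],[2.6,24,0],[3.4,31,0],[4,37,0]], rot=[[0,0,0],[0,0,0],[0,0,0],[0,0,0],[0,0,0]], claw=[1,1,1,1,1])

```text
t: 19.82
tcp_pos: [0.5555, -0.0197, 0.1106]
ee_rot: [2.337, 2.097, 0.002]
ft_force: [-1.3, -0.9, 7.4]
grip_width: 0.0254
```

>>> arm_command(delta_pos=[[0.3,3,0],[0.6,6,0],[0.8,8,0],[0.8,8,0]], rot=[[0,0,0],[0,0,0],[0,0,0],[0,0,0]], claw=[1,1,1,1])

```text
t: 20.32
tcp_pos: [0.5563, -0.0122, 0.1107]
ee_rot: [2.337, 2.096, 0.001]
ft_force: [-1.2, -1.8, 6.0]
grip_width: 0.025
```

Run:
```python
from chk import *
c=cam('side','s13'); c=cam('top','t13')
```

```text
20.325 [ 0.5563 -0.0122  0.1107] tooly deg -6.206371607278241 z [ 0.002  -0.0011 -1.    ] F [-1.2357 -1.8492  6.0329] j [-0.6927  0.4838  0.8263  1.9069 -0.4369  0.938   0.233 ] 0.02495440133245125
```

View pics/s13.png

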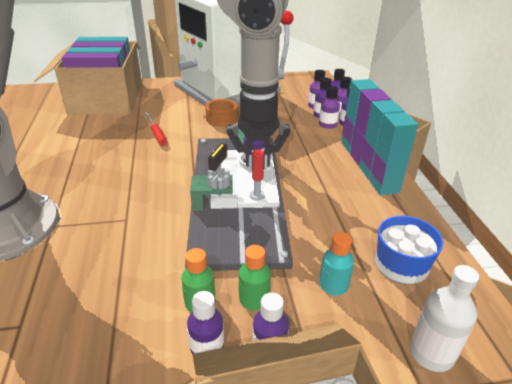

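View pics/t13.png

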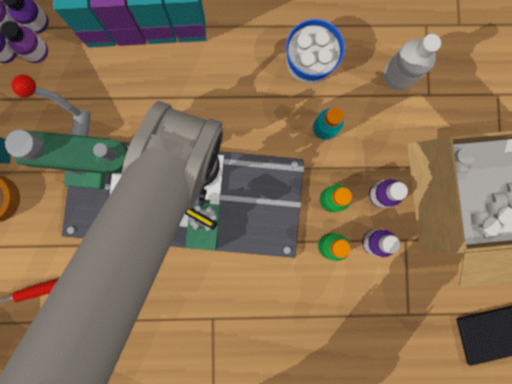

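The bottle is now behind the fingers, under the press, after 159 mm of travel. I push a few more mm to feel the stop.

>>> arm_command(delta_pos=[[0.1,1,0],[0.2,2,0],[0.3,3,0],[0.3,3,0]], rot=[[0,0,0],[0,0,0],[0,0,0],[0,0,0]], claw=[1,1,1,1])

```text
t: 20.92
tcp_pos: [0.5563, -0.0122, 0.1106]
ee_rot: [2.336, 2.093, -0.003]
ft_force: [-1.7, -7.7, 5.3]
grip_width: 0.0247
```

The stop is reached: the force rose to 7.7 N and the TCP did not move. I relax, open partly and go up.

>>> arm_command(delta_pos=[[0,-2,0],[0,-2,0],[0,-2,0],[0,-2,30],[0,-2,80]], rot=[[0,0,0],[0,0,0],[0,0,0],[0,0,0],[0,0,0]], claw=[1,0.45,0.45,0.45,0.45])

```text
t: 21.55
tcp_pos: [0.5545, -0.009, 0.1886]
ee_rot: [-2.335, -2.098, 0.005]
ft_force: [0.3, -0.4, 0.7]
grip_width: 0.047
```

Run:
```python
from chk import *
c=cam('wrist','w14'); P,col=cloud(c)
m=(np.hypot(P[:,0]-.556,P[:,1]+.0135)<.04)&(P[:,2]>.146)&(P[:,2]<.157)
q=P[m];print('post',m.sum(),q.mean(0) if m.any() else '',(q.min(0)+q.max(0))/2)
c=cam('side','s14'); P,col=cloud(c)
m=(np.hypot(P[:,0]-.471,P[:,1]+.007)<.06)&(P[:,2]>.15)&(P[:,2]<.165)
print('knob',m.sum(),P[m].mean(0),cv2.minAreaRect((P[m][:,:2]*1000).astype(np.float32)))
```

```text
21.55 [ 0.5545 -0.009   0.1886] tooly deg -6.133718555279939 z [-0.004  -0.0005 -1.    ] F [ 0.303  -0.3537  0.6901] j [-0.7663  0.3889  0.8994  1.8325 -0.3407  1.0884  0.1522] 0.04701246250995712
post 1516 [ 0.5573 -0.0148  0.151 ] [ 0.5573 -0.0161  0.1497]
knob 181 [ 0.4702 -0.0131  0.1574] ((471.57818603515625, -8.980812072753906), (65.2103042602539, 16.834732055664062), 57.50486373901367)
```

View pics/w14.png

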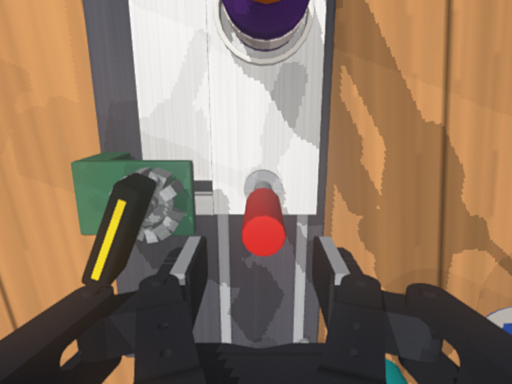

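View pics/s14.png

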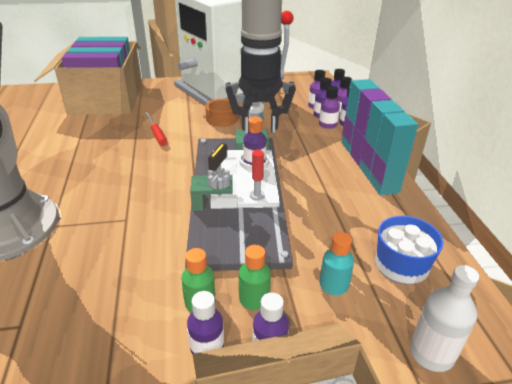

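The post is at its end position and the bottle stands under the press, with the knob still parked. I go back over the knob.

>>> arm_command(delta_pos=[[0,0,20],[-28,2,20],[-56,3,20],[-84,4,20],[-84,4,20]], rot=[[0,0,-0.1],[0,0,-0.2],[0,0,-0.3],[0,0,-0.42],[0,0,-0.42]], claw=[0.5,0.5,0.5,0.5,0.5])

```text
t: 22.28
tcp_pos: [0.47, -0.005, 0.2085]
ee_rot: [-2.72, -1.566, 0.001]
ft_force: [1.2, 0.6, 0.1]
grip_width: 0.0423
```

Run:
```python
from chk import *
c=cam('wrist','w15'); P,col=cloud(c)
m=(np.hypot(P[:,0]-.471,P[:,1]+.007)<.06)&(P[:,2]>.152)&(P[:,2]<.163)
print(m.sum(),P[m].mean(0),cv2.minAreaRect((P[m][:,:2]*1000).astype(np.float32)))
```

```text
22.275 [ 0.47   -0.005   0.2085] tooly deg -30.13552813128715 z [-0.0018  0.0025 -1.    ] F [1.1773 0.5939 0.0759] j [-1.0749  0.1882  1.1221  1.9967 -0.1959  1.0725 -0.3909] 0.0423011877778235
2718 [ 0.4737 -0.0049  0.157 ] ((472.667724609375, -6.664249420166016), (65.53308868408203, 15.964789390563965), 60.505374908447266)
```

View pics/w15.png

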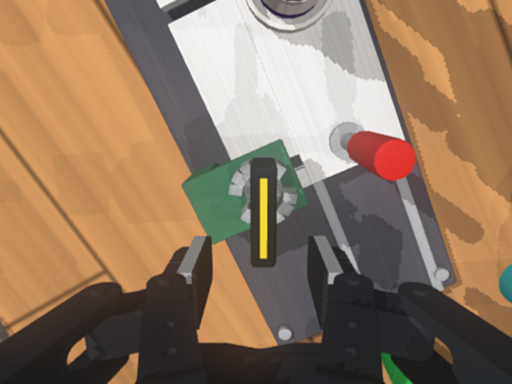

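The knob is between the fingers at (263,210). I descend and grip.

>>> arm_command(delta_pos=[[2,-1,-30],[2,-1,-60],[2,-1,-80],[2,-1,-83],[2,-1,-83]], rot=[[0,0,0],[0,0,0],[0,0,0],[0,0,0],[0,0,0]], claw=[0.5,0.5,0.5,0.5,0.5])

```text
t: 22.95
tcp_pos: [0.4748, -0.0073, 0.1267]
ee_rot: [2.723, 1.565, 0.001]
ft_force: [0.4, 0.2, 0.0]
grip_width: 0.0425
```

>>> arm_command(delta_pos=[[0,0,0],[0,0,0],[0,0,0],[0,0,0]], rot=[[0,0,0],[0,0,0],[0,0,0],[0,0,0]], claw=[0.8,1,1,1], squeeze=60)

```text
t: 23.45
tcp_pos: [0.4724, -0.0056, 0.1271]
ee_rot: [-2.719, -1.564, 0.002]
ft_force: [-5.5, 3.2, 9.1]
grip_width: 0.0154
```

>>> arm_command(delta_pos=[[0,0,4],[0,0,8],[0,0,9],[0,0,9]], rot=[[0,0,0],[0,0,0],[0,0,0],[0,0,0]], claw=[1,1,1,1])

```text
t: 23.95
tcp_pos: [0.4723, -0.0057, 0.1345]
ee_rot: [-2.721, -1.564, 0.003]
ft_force: [-2.7, 5.0, -11.6]
grip_width: 0.0151
```

>>> arm_command(delta_pos=[[0,0,0],[0,0,0],[0,0,0],[0,0,0]], rot=[[0,0,-0.14],[0,0,-0.28],[0,0,-0.42],[0,0,-0.56]], claw=[1,1,1,1])

```text
t: 24.45
tcp_pos: [0.4729, -0.0063, 0.1347]
ee_rot: [-3.051, -0.745, 0.003]
ft_force: [-2.2, 2.6, -12.4]
grip_width: 0.0154
```

>>> arm_command(delta_pos=[[0,0,0],[0,0,0],[0,0,0],[0,0,0],[0,0,0]], rot=[[0,0,-0.14],[0,0,-0.28],[0,0,-0.42],[0,0,-0.59],[0,0,-0.59]], claw=[1,1,1,1,1])

```text
t: 25.08
tcp_pos: [0.473, -0.0071, 0.1347]
ee_rot: [3.135, -0.165, -0.003]
ft_force: [-1.7, 1.2, -12.0]
grip_width: 0.0149
```

Run:
```python
from chk import *
c=cam('side')
cv2.imwrite('pics/s16z.png',cv2.resize(c['frame'][90:270,170:340],None,fx=3,fy=3))
```

```text
25.075 [ 0.473  -0.0071  0.1347] tooly deg -96.00989893080391 z [-0.0022 -0.0018 -1.    ] F [ -1.6975   1.1925 -11.9704] j [-1.094   0.5205  1.3147  2.0739 -0.5995  1.0147 -1.1449] 0.014946111421594924
```

View pics/s16z.png

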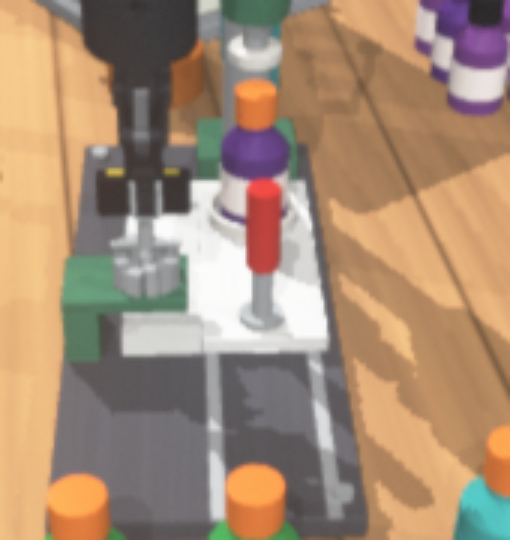

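Turned back. Now I lower by 21 mm, following the plunger down.

>>> arm_command(delta_pos=[[0,0,-5],[0,0,-10],[0,0,-16],[0,0,-21],[0,0,-21]], rot=[[0,0,0],[0,0,0],[0,0,0],[0,0,0],[0,0,0]], claw=[1,1,1,1,1])

```text
t: 25.75
tcp_pos: [0.4732, -0.0071, 0.114]
ee_rot: [-3.137, 0.168, 0.003]
ft_force: [-5.9, 1.5, -6.0]
grip_width: 0.0154
```

>>> arm_command(delta_pos=[[0,0,-1],[0,0,-2],[0,0,-2]], rot=[[0,0,0],[0,0,0],[0,0,0]], claw=[1,1,1])

```text
t: 26.12
tcp_pos: [0.4733, -0.0072, 0.1134]
ee_rot: [-3.135, 0.168, 0.004]
ft_force: [-9.3, 1.6, 6.1]
grip_width: 0.015
```

>>> arm_command(delta_pos=[[0,0,0],[0,0,0],[0,0,0],[0,0,40],[0,0,90]], rot=[[0,0,0],[0,0,0],[0,0,0],[0,0,0],[0,0,0]], claw=[0.5,0.5,0.5,0.5,0.5])

```text
t: 26.75
tcp_pos: [0.4739, -0.0072, 0.2032]
ee_rot: [3.135, -0.169, -0.001]
ft_force: [1.5, 0.9, 1.1]
grip_width: 0.0428
```

Run:
```python
from chk import *
c=cam('wrist','w17'); P,col=cloud(c)
m=(np.hypot(P[:,0]-.471,P[:,1]+.007)<.06)&(P[:,2]>.135)&(P[:,2]<.175)
q=P[m];t=np.percentile(q[:,2],[50,90,98]);print('knob top z',t); m=m&(abs(P[:,2]-t[0])<.004)
print(m.sum(),cv2.minAreaRect((P[m][:,:2]*1000).astype(np.float32)))
c=cam('side','s17');c=cam('top')
```

```text
26.75 [ 0.4739 -0.0072  0.2032] tooly deg -96.17350466860994 z [-0.0006 -0.0017 -1.    ] F [1.5105 0.8525 1.0894] j [-1.2135  0.4336  1.4421  1.9976 -0.4763  1.132  -1.2471] 0.04277988442132097
knob top z [0.1433 0.1445 0.1452]
2502 ((472.9173889160156, -7.058807373046875), (16.037717819213867, 65.47711181640625), 83.91009521484375)
```

View pics/s17.png

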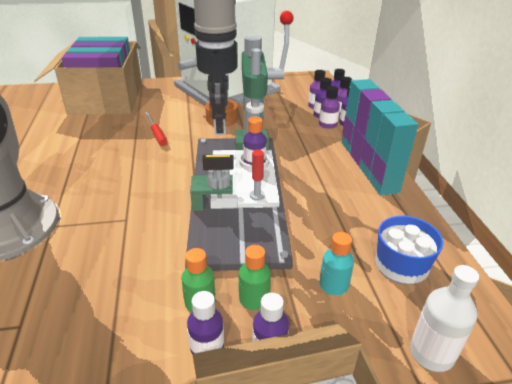

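Run:
```python
from chk import *
from scipy.optimize import least_squares
c=cam('side'); P,col=cloud(c)
cx,cy=.5705,.123
for lo,hi in [(.07,.09),(.09,.11),(.13,.155)]:
    m=(np.hypot(P[:,0]-cx,P[:,1]-cy)<.045)&(P[:,2]>lo)&(P[:,2]<hi); q=P[m]; r=.028 if lo<.12 else .017
    f=least_squares(lambda p:np.hypot(q[:,0]-p[0],q[:,1]-p[1])-r,[cx,cy],loss='soft_l1',f_scale=.002); print(lo,len(q),f.x,q[:,2].max())
m=(np.hypot(P[:,0]-.5571,P[:,1]+.0148)<.03)&(P[:,2]>.1)&(P[:,2]<.15); q=P[m]
f=least_squares(lambda p:np.hypot(q[:,0]-p[0],q[:,1]-p[1])-.013,[.557,-.0148]); print('post',f.x)
cv2.imwrite('pics/s18z.png',cv2.resize(c['frame'][90:270,170:340],None,fx=3,fy=3))
```

```text
26.9 [ 0.4763 -0.0072  0.2047] tooly deg -96.10165355824039 z [ 0.006   0.0007 -1.    ] F [-0.9709  0.2819 -0.6242] j [-1.2138  0.4313  1.4436  1.9953 -0.4786  1.1294 -1.2447] 0.04256281519084218
0.07 94 [0.5719 0.1247] 0.0899925693751279
0.09 166 [0.5722 0.1254] 0.10998945736888771
0.13 131 [0.5721 0.1253] 0.15496961608738222
post [ 0.5557 -0.0147]
```

View pics/s18z.png

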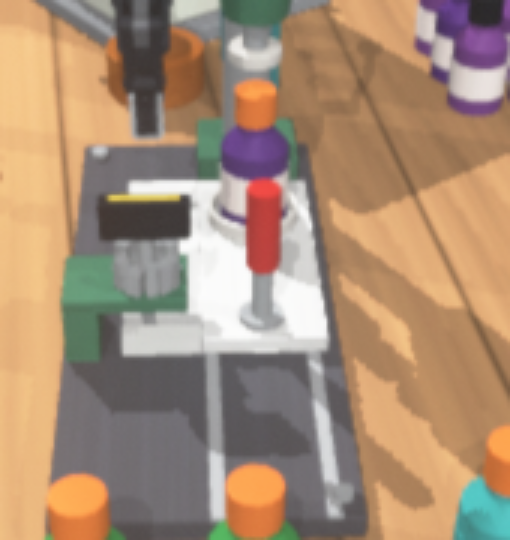

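The bottle stands upright in the cup under the press, the knob is down and along x, and the gripper is clear of everything. I hand the job in.

```bash
python3 -c "
from cell import close_job,status
print(close_job(), status.state()['t'])"
```

```text
the job is handed in; nothing more can be done
the job is handed in; nothing more can be done
```

The job is done in the order asked and was handed in at about 27 s of robot time. I stood the orange-capped bottle in the cup and parked the plunger up. Then I pushed the shuttle to its stop by the red post, turned the knob back, and let the plunger drop home.

What the last checks showed:
- **Bottle:** it stands upright in the cup under the press. Circle fits at three heights agree to within 1 mm.
- **Shuttle:** the post moved about 160 mm. At the stop the push force rose to about 8 N with no further motion.
- **Plunger:** the knob's top is at about 143 mm, against 157 mm when parked, so it is home. The bar is back along the fixture's x axis (6° off world x, as at the start). I did not push on the shuttle afterwards to test the lock.
- **Other bottles:** in the last pictures, the white-capped bottles and the green and turquoise look-alikes stand where they were.
- **Gripper:** it is open and about 60 mm above the knob, touching nothing.

No check failed or disagreed. The only close margin was joint 3, which ended at 1.44 rad against its 1.46 limit.

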